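Unstack the paint tins onto their colour tiles

TASK

Set out the painting table: two large paint tins each have a small tin stacked on top; take the stacks apart and stand every tin upright, well centred on the tile with its own colour. Set both small tins on their tiles first and only then move the large tins, without disturbing the ones already set down. Handle one tin at a time, never let one tip over, and leave the glass jar and the white paint tube where they are.

Things in the scene. Friction and masses are not known exactly. Their poses are not given: they have to be found in the camera images.
- red_tin: Round closed metal tin with red lid and red painted band, 66 mm across and 38 mm high, about 0.26 kg. It stands on the table with a small tin on its lid. Origin: centre of its underside; z points up out of its lid.
- blue_tin: Round closed metal tin with blue lid and blue painted band, 66 mm across and 38 mm high, about 0.26 kg. It stands on the table with a small tin on its lid. Origin: centre of its underside; z points up out of its lid.
- yellow_tin: Round closed metal tin with yellow lid and yellow painted band, 46 mm across and 32 mm high, about 0.12 kg. At the start it stands centred, to about 3 mm, on the lid of one of the two large tins (either one). Origin: centre of its underside; z points up out of its lid.
- green_tin: Round closed metal tin with green lid and green painted band, 46 mm across and 32 mm high, about 0.12 kg. At the start it stands centred, to about 3 mm, on the lid of one of the two large tins (either one). Origin: centre of its underside; z points up out of its lid.
- red_tile: White square ceramic tile, 86 x 86 mm and 6 mm thick, fixed flat on the table, with a red painted disc 74 mm across in its middle. The red tin belongs here. Origin: centre of its underside; its top face is 6 mm above the origin.
- blue_tile: White square ceramic tile, 86 x 86 mm and 6 mm thick, fixed flat on the table, with a blue painted disc 74 mm across in its middle. The blue tin belongs here. Origin: centre of its underside; its top face is 6 mm above the origin.
- yellow_tile: White square ceramic tile, 86 x 86 mm and 6 mm thick, fixed flat on the table, with a yellow painted disc 74 mm across in its middle. The yellow tin belongs here. Origin: centre of its underside; its top face is 6 mm above the origin.
- green_tile: White square ceramic tile, 86 x 86 mm and 6 mm thick, fixed flat on the table, with a green painted disc 74 mm across in its middle. The green tin belongs here. Origin: centre of its underside; its top face is 6 mm above the origin.
- jar: Bystander: upright pale, milky glass jar with black lid, 60 mm across, 85 mm high. Origin: centre of its underside.
- tube: Bystander: white-banded metal paint tube lying flat, about 125 x 40 mm and up to 18 mm high. Origin: on the table under its middle; x points along it to the cap.
Not all that is in view belongs to the job. Of the things that look like the blue_tin, the larger one is meant. Of the things that look like the green_tin, the larger one is meant.

How it is judged:
By the outcome, as a careful person would: the job done as asked, in the order asked, and still so for the second after the job is handed in, with the robot touching nothing.
It also fails if it takes over 99 s, if anything falls off the work surface, if the arm or the gripper's body presses on something with over 40 N, if the wrist force passes 120 N, or if a joint passes its speed limit or range.

ROBOT

A 7-joint arm with a two-finger parallel gripper is mounted at the origin on the work surface. World frame = base frame: x ahead of the robot, y to its left, z up, the work surface at z = 0. Lengths are in m, angles in rad, forces in N, time in s.
With the tool pointing down it reaches from about 0.35 to 0.9 m from the base axis. Payload 7.2 kg.
Tool frame: the origin (TCP) lies on the mounting face of the last link; the fingertips stand 173 mm ahead of it and the grasp point (between the pads) lies 155 mm ahead of it (env.tip_extent is the distance from the TCP to the fingertips, in m); z points along the fingers, y is the line along which they close (so a half turn about z gives the same grasp; the last joint's range is limited). The gripper opens to 85 mm and grips with 20 to 120 N. Pads are 22 mm wide; open, the fingers measure 114 mm over their backs; the gripper's body (76 mm by 85 mm) begins 54 mm behind the grasp point. The pads swing forward as they close: fully open they stand 13 mm farther back than shut.
Start: joints at [1.248, 0.411, -0.013, 1.596, 0.006, 1.134, -0.082], TCP at [0.158, -0.605, 0.405] pointing down, gripper open.
Joint ranges: [-2.95, 2.95], [-0.29, 1.99], [-1.47, 1.44], [0.14, 2.54], [-1.03, 4.17], [0.13, 1.85], [-2.86, 2.86]. Speed limits (rad/s): [2.39, 2.39, 3.01, 3.01, 3.14, 3.14, 3.14].

INTERFACE

Orientations are given as a unit quaternion [x, y, z, w].
In Python, from cell import env gives the robot as it stands.
- The arm moves only by the tool apply_moves, never from a script. Its argument "plan" is a list of rows, each a list of 7 numbers: the shift along the tool's x, y, z in m, then the turn, a rotation vector about the tool's x, y, z in rad, then the finger opening in m, from 0 to 0.0854. A call has 1 to 8 rows; each row is the pose to reach, as a shift and turn from the pose commanded when the call began, along the tool's axes at that moment; what a row does not reach only later rows make up. A row lasts 1/10 s, in which the tool goes at most 50 mm and 8.59 degrees, less where a joint would pass 70% of its speed; a pose out of reach is approached as far as the arm can. A call with a gripper value outside its range is refused whole. The fingers move at their own pace and stop on an object; "squeeze" is the grip in N (left out, the last holds). Time passes only in rows, so rows that repeat a pose let the fingers close. It gives the time, the measured TCP pose, the force, the opening and the grip force at its end, in the units of the state.
- env.read_state(): the state, without advancing time (a new reading comes with each control period).
- env.read_camera(name): name is "scene" or "top" or "wrist"; returns a dict with "pixels" (420x560x3 uint8, blue, green, red), "intrinsics" (3x3 intrinsics, pixels), "T" (4x4, takes a point from camera to world coordinates). Camera axes: x right, y up, looking along -z (the intrinsics and any distortion apply to the point x, -y, -z); pixel columns grow to the right and rows downward; lengths in m; the calibration is good to about 2 mm. A picture is of the moment at which its call begins. There is no depth.
- env.hand_in(): hands the job in; it is judged then, once.
Trained networks look in a picture, given as the dict that the camera call returned (one of the last four; its "shot" number tells which), for a name from the list of things; names that differ only in an ending like _2 or _b are one class to them, and where a whole thing is asked for, a point or a joint stands for the part that bears it (a point fixed in the world has none). Each returns a list of dicts, best first, with "confidence" (0 to 1); they miss things now and then, are a little off and sometimes report something else, mostly with a low value. They report only what shows in the picture. A call takes as long as a camera call. They do not tell look-alikes from the thing itself.
- env.regions_of(label, picture): "mask" (420x560 bool, what is visible of it) and "extent" ([left, top, right, bottom] in pixels, round what is visible of it).
- env.pinpoint(label, picture): "location" ([row, column] in pixels: a listed point, or the origin of a listed thing).
The state is a dict: "time_s": time; "joint_pos": joint angles; "joint_velocities": joint speeds; "joint_efforts": joint torques, N m; "position": TCP position; "orientation": TCP orientation; "ft_force": force on the tool from outside, world axes, zero at the start; "wrist_torque": the same for the moment, N m; "gripper_width": opening from 0.0 (shut) to 1.0 (fully open); "gripper_force": force on a finger pad.
Only numpy, scipy, OpenCV 4.12 (cv2) and the standard library are available. Lean on these libraries where they do the work, as an engineer would, in place of code of your own. Each camera call takes 0.05 s, during which the arm holds its last target. There are 200 camera calls.

## Working session

There is one attempt and no reset: what is moved stays moved. The work goes in short steps, Python scripts to look and compute and a tool call to move; the robot and the scene stay as the last step left them, time stands still between calls to the robot, and variables do not carry over. Pictures are saved under pics/ and viewed, at most 14 in all, crops included, and the job is handed in when it is done.

Besides the shell and the picture viewer there is one more tool, called after "Call:" as a command line: name --pt "numbers of a row" for each row, then --argument value for the rest. apply_moves: Moves the arm, as the interface text tells. Its arguments: {"type":"object","properties":{"plan":{"type":"array","items":{"type":"array","items":{"type":"number"}}},"squeeze":{"type":"number"}},"required":["plan"]}

```bash
mkdir -p pics
cat > h.py <<'E'
import numpy as np, cv2
from cell import env
from scipy.spatial.transform import Rotation as R
def ray(p,px,z):
    r,c=px; K=p["intrinsics"];T=p["T"]
    d=np.linalg.inv(K)@[c,r,1]; d=T[:3,:3]@[d[0],-d[1],-d[2]]
    o=T[:3,3]; return o+d*(z-o[2])/d[2]
def proj(p,X):
    T=p["T"]; c=T[:3,:3].T@(np.array(X)-T[:3,3]); q=p["intrinsics"]@[c[0],-c[1],-c[2]]; return q[1]/q[2],q[0]/q[2]
E
python3 - <<'E'
from h import *
s=env.read_state(); print(s)
for n in ["top","scene"]:
    p=env.read_camera(n); cv2.imwrite(f"pics/{n}0.png",p["pixels"]); print(n,[k for k in p],p["T"].round(3).tolist())
    for l in ["red_tin","blue_tin","yellow_tin","green_tin","red_tile","blue_tile","yellow_tile","green_tile","jar","tube"]:
        for d in env.regions_of(l,p)[:3]: 
            ys,xs=np.nonzero(d["mask"]); print(l,"reg",round(d["confidence"],2),[round(float(v)) for v in d["extent"]],len(xs),round(ys.mean(),1),round(xs.mean(),1))
        for d in env.pinpoint(l,p)[:3]: print(l,"pt",round(d["confidence"],2),np.round(d["location"],1),ray(p,d["location"],0).round(3))
E
```

```text
{'time_s': 0.0, 'joint_pos': array([ 1.24781907,  0.41192585, -0.01273079,  1.59704517,  0.00561974,
        1.13429971, -0.08219943]), 'joint_velocities': array([-8.24381629e-04, -7.95962332e-04, -3.25069482e-05,  1.65858715e-04,
        1.08522507e-03,  1.35640062e-03,  4.96653123e-05]), 'joint_efforts': array([-1.20869925e-03, -6.00622272e+01,  6.81450907e-01, -2.99403030e+01,
        1.38034037e-02,  1.07404031e-02,  1.09490179e-05]), 'position': array([ 0.15745022, -0.60462133,  0.40383612]), 'orientation': array([ 9.91893475e-01,  1.27069508e-01, -1.66918756e-04, -8.03993949e-04]), 'ft_force': array([0.64978883, 0.30131606, 0.34390898]), 'wrist_torque': array([0.00047106, 0.00846143, 0.03362955]), 'gripper_force': 0.0, 'gripper_width': 1.0029424274562864}
top ['pixels', 'intrinsics', 'T', 'shot'] [[-0.013, 0.994, -0.109, 0.4], [-1.0, -0.013, 0.004, -0.012], [0.002, 0.109, 0.994, 1.106], [0.0, 0.0, 0.0, 1.0]]
red_tin reg 0.59 [306, 242, 331, 267] 259 255.8 317.3
red_tin pt 0.56 [256.8 317.3] [ 0.425 -0.082  0.   ]
blue_tin reg 0.88 [214, 237, 238, 266] 246 250.6 233.0
blue_tin r
[... 2518 characters left out ...]
  ]
red_tile reg 0.92 [214, 238, 270, 288] 1327 263.4 239.5
red_tile pt 0.95 [262.2 240.3] [ 0.611 -0.105  0.   ]
blue_tile reg 0.87 [116, 206, 167, 244] 1123 224.4 140.4
blue_tile reg 0.23 [220, 174, 242, 201] 428 186.0 230.1
blue_tile pt 0.6 [224.3 139.6] [ 0.441 -0.308  0.   ]
yellow_tile reg 0.91 [339, 227, 373, 258] 1068 239.6 356.7
yellow_tile pt 0.66 [241.7 355.2] [0.631 0.162 0.   ]
green_tile reg 0.74 [361, 157, 405, 184] 813 170.4 381.2
green_tile pt 0.79 [169.7 380.6] [0.432 0.316 0.   ]
jar reg 0.26 [221, 172, 241, 201] 387 186.6 229.8
jar pt 0.91 [251.6 427.1] [0.702 0.309 0.   ]
tube reg 0.72 [112, 286, 150, 337] 913 311.4 129.7
tube pt 0.72 [313.  134.7] [ 0.672 -0.342  0.   ]
```

View pics/top0.png

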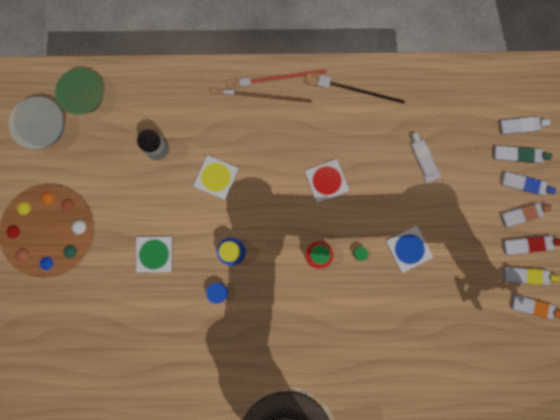

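View pics/scene0.png

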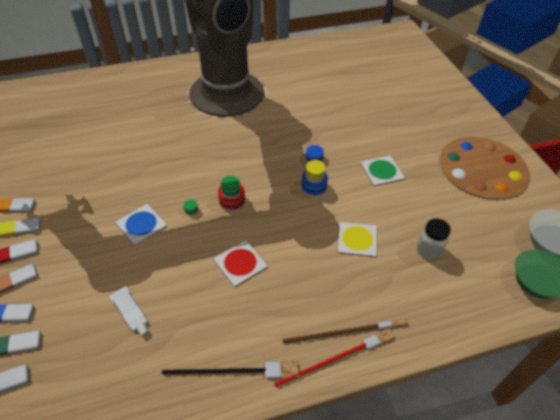

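The top view shows yellow on blue at (231,251) and green on red at (319,254). The decoys are small blue at (216,292) and small green at (361,254). The tiles are yellow (216,177), red (327,180), green (153,254) and blue (410,249). The scene view agrees with this. Next I refine the positions from colour centroids.

```bash
cat >> h.py <<'E'
HUE={"red":(172,8),"blue":(105,130),"yellow":(22,35),"green":(45,90)}
def blobs(p,col,amin=30):
    hsv=cv2.cvtColor(p["pixels"],cv2.COLOR_BGR2HSV); a,b=HUE[col]; h=hsv[...,0]
    m=((h>=a)&(h<=b)) if a<b else ((h>=a)|(h<=b))
    m=(m&(hsv[...,1]>130)&(hsv[...,2]>50)).astype(np.uint8)
    n,l,st,c=cv2.connectedComponentsWithStats(m)
    return [(st[i].tolist(),c[i][::-1]) for i in range(1,n) if st[i][4]>=amin]
E
python3 - <<'E'
from h import *
print(env.tip_extent)
for n in ["top","scene"]:
    p=env.read_camera(n); print(n, p["intrinsics"].round(1).tolist())
    for col in HUE:
        for st,c in blobs(p,col):
            xs=ray(p,c,.006)
            if .3<xs[0]<.75 and abs(xs[1])<.4: print(col,st,c.round(1),"z6",xs.round(4)[:2],"z38",ray(p,c,.038).round(4)[:2],"z70",ray(p,c,.07).round(4)[:2])
E
```

```text
0.1734
top [[452.5, 0.0, 290.0], [0.0, 452.5, 217.7], [0.0, 0.0, 1.0]]
red [313, 167, 28, 27, 592] [180.2 326.6] z6 [ 0.6127 -0.1082] z38 [ 0.6065 -0.1055] z70 [ 0.6004 -0.1027]
red [305, 241, 29, 28, 285] [255.2 317.7] z6 [ 0.4285 -0.0826] z38 [ 0.4276 -0.0806] z70 [ 0.4268 -0.0785]
blue [396, 235, 28, 28, 626] [248.6 409.3] z6 [ 0.4415 -0.3055] z38 [ 0.4403 -0.297 ] z70 [ 0.439  -0.2884]
blue [226, 238, 19, 27, 121] [250.8 237.8] z6 [0.4418 0.1111] z38 [0.4406 0.1075] z70 [0.4393 0.1039]
blue [207, 283, 21, 20, 316] [292.4 216.5] z6 [0.3425 0.1624] z38 [0.3442 0.1573] z70 [0.3459 0.1522]
yellow [202, 164, 28, 27, 588] [176.8 215.4] z6 [0.6248 0.1662] z38 [0.6183 0.161 ] z70 [0.6118 0.1558]
yellow [220, 242, 20, 19, 293] [251.  229.2] z6 [0.4414 0.1319] z38 [0.4402 0.1277] z70 [0.439  0.1235]
green [140, 241, 28, 27, 578] [254.  153.5] z6 [0.4366 0.3154] z38 [0.4355 0.3058] z70 [0.4344 0.2963]
green [311, 245, 18, 18, 226] [253.8 319.8] z6 [ 0.4316 -0.0877] z38 [ 0.4307 -0.0855] z70 [ 0.4298 -0.0833]
green [355, 248, 12, 12, 113] [253.4 360.5] z6 [ 0.4315 -0.1864] z38 [ 0.4306 -0.18
[... 446 characters left out ...]
4.1] z6 [0.4428 0.1271] z38 [0.4703 0.1151] z70 [0.4979 0.1032]
blue [126, 212, 30, 23, 523] [223.2 140.5] z6 [ 0.4434 -0.3044] z38 [ 0.471  -0.3008] z70 [ 0.4985 -0.2972]
yellow [305, 160, 21, 21, 328] [169.6 314.9] z6 [0.3895 0.1481] z38 [0.419  0.1354] z70 [0.4484 0.1227]
yellow [343, 227, 30, 23, 554] [238.  357.3] z6 [0.626  0.1684] z38 [0.6469 0.1549] z70 [0.6679 0.1415]
green [370, 161, 25, 17, 333] [169.2 382.1] z6 [0.4366 0.3173] z38 [0.4644 0.2985] z70 [0.4922 0.2796]
green [222, 177, 17, 18, 226] [184.8 230.1] z6 [ 0.3813 -0.0754] z38 [ 0.4111 -0.08  ] z70 [ 0.4409 -0.0847]
green [185, 200, 12, 14, 110] [206.  190.2] z6 [ 0.4233 -0.1836] z38 [ 0.4516 -0.1843] z70 [ 0.4798 -0.1851]
```

Call:
apply_moves --pt "0 0 0 0 0 -0.13 0.0854" --pt "0 0 0 0 0 -0.255 0.0854" --pt "0 0 0 0 0 -0.255 0.0854"

```text
time_s: 2.5
position: [0.1575, -0.6048, 0.4047]
orientation: [0.967, 0.253, 0.0, 0.0]
ft_force: [-0.3, -0.4, 0.2]
gripper_width: 0.996
gripper_force: 0.0
```

Call:
apply_moves --pt "0 0 0 0 0 0.14 0.0854" --pt "0 0 0 0 0 0.28 0.0854" --pt "0 0 0 0 0 0.42 0.0854" --pt "0 0 0 0 0 0.512 0.0854" --pt "0 0 0 0 0 0.512 0.0854"

```text
time_s: 3.0
position: [0.1576, -0.6048, 0.4047]
orientation: [1.0, -0.003, -0.0, 0.0]
ft_force: [-0.3, 0.2, -0.3]
gripper_width: 1.003
gripper_force: 0.0
```

Call:
apply_moves --pt "0.05 -0.01 0 0 0 0 0.0854" --pt "0.1 -0.02 0 0 0 0 0.0854" --pt "0.145 -0.04 0 0 0 0 0.0854" --pt "0.19 -0.06 0 0 0 0 0.0854" --pt "0.23 -0.09 0 0 0 0 0.0854" --pt "0.26 -0.13 0 0 0 0 0.0854" --pt "0.275 -0.178 0 0 0 0 0.0854" --pt "0.282 -0.228 0 0 0 0 0.0854"

```text
time_s: 3.8
position: [0.4415, -0.3763, 0.4043]
orientation: [1.0, 0.0, 0.0, -0.0]
ft_force: [0.3, 0.8, 0.0]
gripper_width: 0.999
gripper_force: 0.0
```

Call:
apply_moves --pt "0 -0.5 0.05 0 0 0 0.0854" --pt "0 -0.5 0.05 0 0 0 0.0854" --pt "0 -0.5 0.05 0 0 0 0.0854" --pt "0 -0.5 0.05 0 0 0 0.0854" --pt "0 -0.5 0.05 0 0 0 0.0854" --pt "0 -0.5 0.05 0 0 0 0.0854" --pt "0 -0.5 0.05 0 0 0 0.0854" --pt "0 -0.5 0.05 0 0 0 0.0854"

```text
time_s: 4.6
position: [0.4403, 0.0213, 0.3652]
orientation: [1.0, -0.001, 0.001, 0.0]
ft_force: [1.4, -0.5, 0.6]
gripper_width: 0.999
gripper_force: 0.0
```

Call:
apply_moves --pt "0 -0.05 0.005 0 0 0 0.0854" --pt "0 -0.102 0.01 0 0 0 0.0854" --pt "0 -0.102 0.01 0 0 0 0.0854" --pt "0 -0.102 0.01 0 0 0 0.0854"

```text
time_s: 5.0
position: [0.4407, 0.1227, 0.3548]
orientation: [1.0, 0.001, -0.0, -0.0]
ft_force: [0.2, 0.0, -0.1]
gripper_width: 0.999
gripper_force: 0.0
```

```bash
cat > w.py <<'E'
from h import *
import sys
p=env.read_camera("wrist"); s=env.read_state(); print(s["position"].round(4),s["orientation"].round(4),s["time_s"],s["gripper_width"],p["T"][:3,3].round(3),p["intrinsics"][0,0])
cv2.imwrite(f"pics/{sys.argv[1]}.png",p["pixels"])
for col in HUE:
    for st,c in blobs(p,col,150):
        print(col,st,c.round(1),*[(z,ray(p,c,z).round(4)[:2]) for z in (.006,.038,.044,.07)])
E
python3 w.py w1
```

```text
[0.4409 0.1212 0.3548] [ 1.e+00 -5.e-04 -1.e-04  3.e-04] 5.05 0.9988221357002021 [0.508 0.122 0.325] 326.01635075686124
red [513, 0, 47, 38, 1497] [ 16.5 538.8] (0.006, array([ 0.5942, -0.0979])) (0.038, array([ 0.5855, -0.0758])) (0.044, array([ 0.5839, -0.0716])) (0.07, array([ 0.5768, -0.0537]))
red [459, 167, 87, 75, 2536] [198.2 489.9] (0.006, array([ 0.4318, -0.0831])) (0.038, array([ 0.4395, -0.0624])) (0.044, array([ 0.4409, -0.0586])) (0.07, array([ 0.4471, -0.0418]))
blue [247, 157, 70, 57, 1365] [177.  281.5] (0.006, array([0.453, 0.126])) (0.038, array([0.4585, 0.1257])) (0.044, array([0.4595, 0.1256])) (0.07, array([0.464 , 0.1253]))
blue [225, 258, 47, 51, 1889] [283.5 248.3] (0.006, array([0.3366, 0.1622])) (0.038, array([0.3538, 0.1582])) (0.044, array([0.357 , 0.1575])) (0.07, array([0.371 , 0.1542]))
yellow [199, 0, 70, 22, 1123] [  8.6 234.1] (0.006, array([0.5999, 0.1668])) (0.038, array([0.5907, 0.1623])) (0.044, array([0.589 , 0.1615])) (0.07, array([0.5814, 0.1579]))
yellow [254, 175, 55, 59, 2549] [204.4 281.4] (0.006, array([0.4251, 0.1262])) (0.038, array([0.4334, 0.1258])) (0.044, array([0.4349, 0.1258])) (0.07, array([0.4417, 0.1254]))
green [56, 157, 71, 70, 3871] [191.2  91.1] (0.006, array([0.4384, 0.3162])) (0.038, array([0.4454, 0.2968])) (0.044, array([0.4467, 0.2931])) (0.07, array([0.4523, 0.2773]))
green [500, 186, 60, 57, 2457] [214.8 532.8] (0.006, array([ 0.4145, -0.1297])) (0.038, array([ 0.4239, -0.1044])) (0.044, array([ 0.4257, -0.0996])) (0.07, array([ 0.4333, -0.0791]))
```

View pics/w1.png

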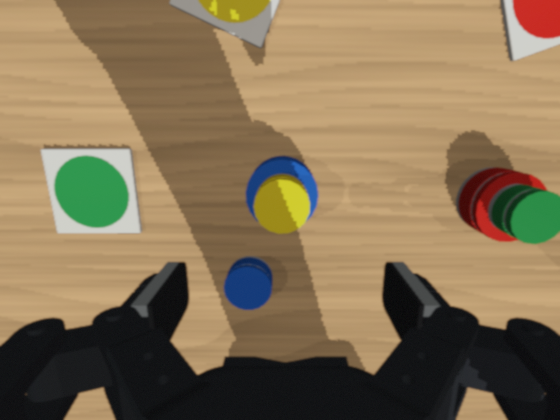

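The wrist view shows the yellow lid at about (281,205) on the blue tin. That gives about (0.440, 0.125) at z = 0.07, which agrees with the top camera. The gripper goes down next.

Call:
apply_moves --pt "0 -0.003 0.045 0 0 0 0.0854" --pt "0 -0.003 0.09 0 0 0 0.0854" --pt "0 -0.003 0.12 0 0 0 0.0854" --pt "0 -0.003 0.14 0 0 0 0.0854" --pt "0 -0.003 0.14 0 0 0 0.0854" --pt "0 -0.003 0.14 0 0 0 0.0854"

```text
time_s: 5.65
position: [0.4414, 0.1233, 0.2153]
orientation: [1.0, -0.002, -0.0, 0.0]
ft_force: [-0.0, -0.3, 0.4]
gripper_width: 0.996
gripper_force: 0.0
```

Call:
apply_moves --pt "0 0 0 0 0 0 0.06" --pt "0 0 0 0 0 0 0.055" --pt "0 0 0 0 0 0 0.05" --pt "0 0 0 0 0 0 0.046" --pt "0 0 0 0 0 0 0.04" --pt "0 0 0 0 0 0 0.035" --pt "0 0 0 0 0 0 0.035" --pt "0 0 0 0 0 0 0.035" --squeeze 30

```text
time_s: 6.45
position: [0.4413, 0.1247, 0.2157]
orientation: [1.0, -0.001, 0.001, -0.0]
ft_force: [-2.7, -0.4, 7.9]
gripper_width: 0.531
gripper_force: 29.6
```

Call:
apply_moves --pt "0 0 -0.01 0 0 0 0.035" --pt "0 0 -0.04 0 0 0 0.035" --pt "0 0 -0.08 0 0 0 0.035" --pt "0 0 -0.08 0 0 0 0.035" --pt "0 0 -0.08 0 0 0 0.035"

```text
time_s: 6.95
position: [0.441, 0.1243, 0.2959]
orientation: [1.0, -0.001, 0.001, -0.0]
ft_force: [-0.5, 0.3, -1.9]
gripper_width: 0.53
gripper_force: 31.5
```

```bash
python3 w.py w2
```

```text
[0.4406 0.1241 0.2949] [ 1.0e+00 -1.2e-03  1.0e-04  2.0e-04] 7.0 0.525131081353824 [0.508 0.124 0.266] 326.01635075686124
red [497, 178, 63, 92, 3387] [219.5 528.8] (0.006, array([ 0.4279, -0.0789])) (0.038, array([ 0.4378, -0.054 ])) (0.044, array([ 0.4396, -0.0493])) (0.07, array([ 0.4477, -0.029 ]))
blue [239, 166, 88, 72, 4378] [200.5 282.4] (0.006, array([0.4447, 0.1263])) (0.038, array([0.4525, 0.126 ])) (0.044, array([0.454 , 0.1259])) (0.07, array([0.4603, 0.1257]))
blue [223, 317, 36, 32, 565] [337.  237.4] (0.006, array([0.3146, 0.1686])) (0.038, array([0.3384, 0.1631])) (0.044, array([0.3429, 0.1621])) (0.07, array([0.3623, 0.1576]))
yellow [227, 225, 117, 123, 11016] [287.6 285.3] (0.006, array([0.3653, 0.1241])) (0.038, array([0.3829, 0.124 ])) (0.044, array([0.3862, 0.124 ])) (0.07, array([0.4005, 0.124 ]))
green [9, 167, 88, 84, 5673] [208.3  52.3] (0.006, array([0.4386, 0.3163])) (0.038, array([0.4472, 0.2926])) (0.044, array([0.4488, 0.2882])) (0.07, array([0.4558, 0.2689]))
green [545, 211, 15, 47, 500] [235.3 553.3] (0.006, array([ 0.4139, -0.1023])) (0.038, array([ 0.4255, -0.0745])) (0.044, array([ 0.4277, -0.0692])) (0.07, array([ 0.4371, -0.0466]))
```

View pics/w2.png

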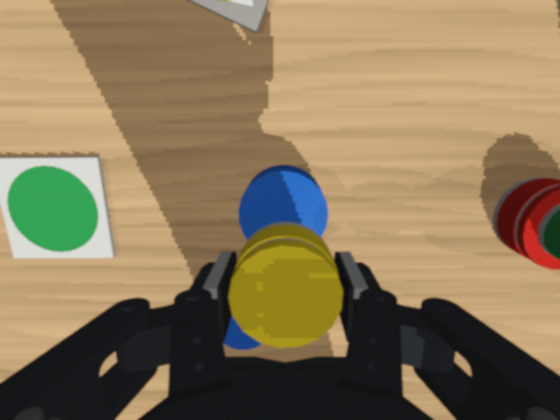

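The yellow tin is held upright, with its lid at about (286,289). The gripper carries it over to the yellow tile.

Call:
apply_moves --pt "0.03 -0.007 0 0 0 0 0.035" --pt "0.07 -0.016 0 0 0 0 0.035" --pt "0.11 -0.026 0 0 0 0 0.035" --pt "0.15 -0.035 0 0 0 0 0.035" --pt "0.175 -0.041 0 0 0 0 0.035" --pt "0.184 -0.043 0 0 0 0 0.035" --pt "0.184 -0.043 0 0 0 0 0.035" --pt "0.184 -0.043 0 0 0 0 0.035"

```text
time_s: 7.8
position: [0.6237, 0.1669, 0.2937]
orientation: [1.0, -0.001, -0.001, 0.0]
ft_force: [0.0, -0.5, -1.8]
gripper_width: 0.522
gripper_force: 31.5
```

```bash
python3 w.py w3
python3 - <<'E'
from h import *
p=env.read_camera("wrist")
for x in [(.6255,.167)]:
    print(proj(p,(*x,.006)),[np.round(proj(p,(x[0]+.037*np.cos(a),x[1]+.037*np.sin(a),.006))) for a in (0,1.57,-1.57)])
E
```

```text
[0.6237 0.1668 0.2942] [ 1.0e+00 -9.0e-04 -1.1e-03  4.0e-04] 7.85 0.5282549479554907 [0.691 0.166 0.263] 326.01635075686124
yellow [240, 157, 89, 75, 5168] [194.  284.3] (0.006, array([0.6319, 0.167 ])) (0.038, array([0.6392, 0.1669])) (0.044, array([0.6406, 0.1669])) (0.07, array([0.6465, 0.1668]))
yellow [227, 225, 117, 123, 11046] [287.8 285.2] (0.006, array([0.5475, 0.1665])) (0.038, array([0.5653, 0.1664])) (0.044, array([0.5686, 0.1664])) (0.07, array([0.5831, 0.1664]))
green [117, 372, 53, 48, 1198] [398.2 146.1] (0.006, array([0.4274, 0.3029])) (0.038, array([0.4601, 0.2859])) (0.044, array([0.4663, 0.2827])) (0.07, array([0.4929, 0.2689]))
(np.float64(201.72306343373208), np.float64(284.2684798581294)) [array([156., 284.]), array([202., 239.]), array([202., 330.])]
```

View pics/w3.png

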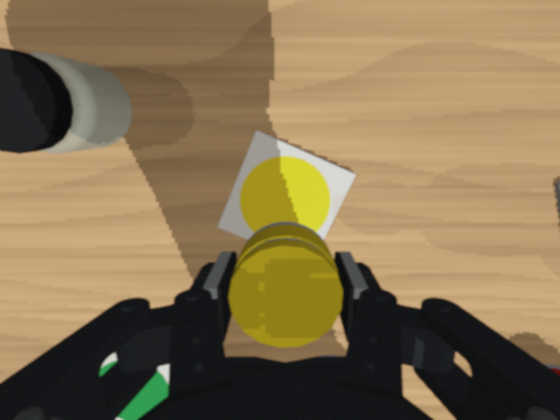

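The visible disc edges (top row 157, columns 240 to 329) match the predicted tile position within 1 px. The tin goes down here.

Call:
apply_moves --pt "0.001 0 0.04 0 0 0 0.035" --pt "0.001 0 0.075 0 0 0 0.035" --pt "0.001 0 0.095 0 0 0 0.035" --pt "0.001 0 0.104 0 0 0 0.035" --pt "0.001 0 0.1075 0 0 0 0.035" --pt "0.001 0 0.1095 0 0 0 0.035" --pt "0.001 0 0.1095 0 0 0 0.035" --pt "0.001 0 0.1095 0 0 0 0.035"

```text
time_s: 8.7
position: [0.6265, 0.1672, 0.1866]
orientation: [1.0, -0.001, 0.001, -0.0]
ft_force: [-0.2, 0.8, -0.6]
gripper_width: 0.526
gripper_force: 31.5
```

Call:
apply_moves --pt "0 0 0.001 0 0 0 0.035" --pt "0 0 0.002 0 0 0 0.035" --pt "0 0 0.002 0 0 0 0.035"

```text
time_s: 9.0
position: [0.6262, 0.167, 0.1839]
orientation: [1.0, -0.001, 0.0, -0.0]
ft_force: [-0.9, 0.3, 2.0]
gripper_width: 0.53
gripper_force: 31.7
```

Call:
apply_moves --pt "0 0 0.001 0 0 0 0.05" --pt "0 0 0.001 0 0 0 0.06" --pt "0 0 0.001 0 0 0 0.07" --pt "0 0 0.001 0 0 0 0.075" --pt "0 0 0.0 0 0 0 0.075" --pt "0 0 0.0 0 0 0 0.075"

```text
time_s: 9.6
position: [0.6261, 0.1671, 0.1835]
orientation: [1.0, -0.001, 0.0, -0.0]
ft_force: [0.1, -1.0, 0.1]
gripper_width: 0.876
gripper_force: 0.0
```

Call:
apply_moves --pt "0 0 -0.02 0 0 0 0.08" --pt "0 0 -0.06 0 0 0 0.08" --pt "0 0 -0.11 0 0 0 0.08" --pt "0 0 -0.15 0 0 0 0.0854" --pt "0 0 -0.17 0 0 0 0.0854" --pt "0 0 -0.17 0 0 0 0.0854"

```text
time_s: 10.2
position: [0.6268, 0.1675, 0.3576]
orientation: [1.0, -0.001, 0.003, -0.001]
ft_force: [0.6, -0.6, 0.2]
gripper_width: 0.997
gripper_force: 0.0
```

```bash
python3 w.py w4
python3 - <<'E'
from h import *
for n in ("top","scene"):
    p=env.read_camera(n)
    for col in ["yellow","green"]:
        for st,c in blobs(p,col,100): print(n,col,st,c.round(1),ray(p,c,.038).round(4)[:2])
E
```

```text
[0.6263 0.1671 0.3552] [ 1.0e+00 -1.2e-03  1.7e-03 -4.0e-04] 10.25 0.9998678798085324 [0.694 0.167 0.328] 326.01635075686124
red [522, 169, 38, 68, 2050] [205.  543.2] (0.006, array([ 0.6116, -0.0945])) (0.038, array([ 0.6198, -0.0685])) (0.044, array([ 0.6214, -0.0636])) (0.07, array([ 0.628 , -0.0425]))
blue [295, 325, 60, 44, 1520] [344.4 323.5] (0.006, array([0.4464, 0.1242])) (0.038, array([0.4711, 0.1284])) (0.044, array([0.4757, 0.1292])) (0.07, array([0.4957, 0.1327]))
yellow [251, 156, 71, 71, 3962] [191.  286.1] (0.006, array([0.6267, 0.1669])) (0.038, array([0.6334, 0.1669])) (0.044, array([0.6347, 0.1669])) (0.07, array([0.6401, 0.1669]))
green [170, 332, 19, 30, 296] [345.4 179.5] (0.006, array([0.4453, 0.2903])) (0.038, array([0.47 , 0.278])) (0.044, array([0.4747, 0.2757])) (0.07, array([0.4948, 0.2658]))
top yellow [17, 201, 14, 14, 143] [207.9  23.3] [0.5491 0.6174]
top yellow [528, 268, 14, 17, 223] [276.  534.5] [ 0.3721 -0.588 ]
top green [140, 241, 27, 27, 568] [254.  153.5] [0.4355 0.3059]
top green [312, 246, 17, 17, 226] [253.7 319.8] [ 0.431  -0.0854]
top green [355, 248, 12, 12, 108] [253.4 360.4] [ 0.4305 -0.1812]
scene yellow [508, 171, 14, 10, 108] [175.4 514.9] [0.5761 0.6092]
scene yellow [0, 220, 15, 17, 213] [228.    6.8] [ 0.4021 -0.5878]
scene yellow [343, 221, 30, 29, 642] [235.9 357.7] [0.6417 0.158 ]
scene green [370, 160, 21, 18, 278] [168.9 380.5] [0.4622 0.295 ]
scene green [222, 177, 17, 18, 233] [184.8 230.1] [ 0.4113 -0.0799]
scene green [185, 200, 12, 13, 113] [206.1 190.3] [ 0.4517 -0.1843]
```

View pics/w4.png

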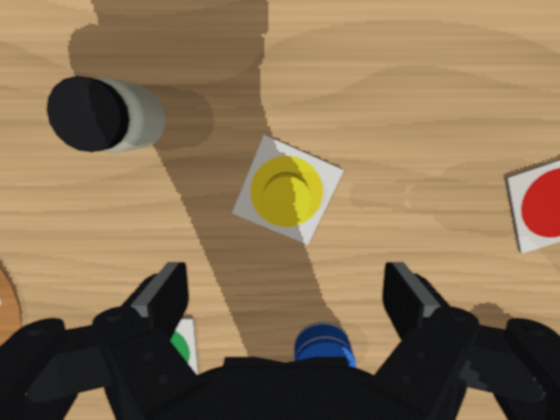

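The yellow tin stands upright, centred on its disc: lid at about (287,201), disc at (286,191), as parallax predicts. Next is the green tin.

Call:
apply_moves --pt "-0.025 0.032 0 0 0 0 0.0854" --pt "-0.055 0.07 0 0 0 0 0.0854" --pt "-0.085 0.109 0 0 0 0 0.0854" --pt "-0.115 0.148 0 0 0 0 0.0854" --pt "-0.145 0.186 0 0 0 0 0.0854" --pt "-0.17 0.219 0 0 0 0 0.0854" --pt "-0.1945 0.2495 0 0 0 0 0.0854" --pt "-0.1945 0.2495 0 0 0 0 0.0854"

```text
time_s: 11.15
position: [0.4275, -0.086, 0.3518]
orientation: [1.0, -0.004, -0.002, 0.001]
ft_force: [0.3, -0.6, -0.3]
gripper_width: 0.998
gripper_force: 0.0
```

Call:
apply_moves --pt "0 0 0 0 0 0 0.0854" --pt "0 0 0 0 0 0 0.0854"

```text
time_s: 11.35
position: [0.4314, -0.0813, 0.3528]
orientation: [1.0, -0.001, -0.0, -0.0]
ft_force: [0.1, -0.5, -0.3]
gripper_width: 1.001
gripper_force: 0.0
```

```bash
python3 w.py w5
```

```text
[ 0.4315 -0.0811  0.3529] [ 1.e+00 -2.e-04 -3.e-04 -3.e-04] 11.4 0.9986137872669811 [ 0.499 -0.082  0.323] 326.01635075686124
red [280, 0, 73, 25, 1284] [  9.6 315.9] (0.006, array([ 0.5891, -0.1081])) (0.038, array([ 0.5799, -0.1055])) (0.044, array([ 0.5782, -0.105 ])) (0.07, array([ 0.5708, -0.1028]))
red [252, 158, 73, 67, 1531] [180.5 287.4] (0.006, array([ 0.4404, -0.0836])) (0.038, array([ 0.4462, -0.0835])) (0.044, array([ 0.4473, -0.0834])) (0.07, array([ 0.4521, -0.0833]))
blue [478, 141, 74, 73, 4168] [177.1 514.3] (0.006, array([ 0.4434, -0.3059])) (0.038, array([ 0.449 , -0.2832])) (0.044, array([ 0.45 , -0.279])) (0.07, array([ 0.4546, -0.2606]))
blue [16, 147, 92, 74, 5208] [182.7  60.2] (0.006, array([0.4385, 0.1404])) (0.038, array([0.4446, 0.1179])) (0.044, array([0.4457, 0.1137])) (0.07, array([0.4506, 0.0954]))
blue [20, 251, 61, 51, 2201] [276.1  49.5] (0.006, array([0.3371, 0.1708])) (0.038, array([0.3534, 0.1453])) (0.044, array([0.3565, 0.1405])) (0.07, array([0.3698, 0.1197]))
green [376, 173, 37, 36, 1034] [190.6 393.5] (0.006, array([ 0.43  , -0.1887])) (0.038, array([ 0.4369, -0.1779])) (0.044, array([ 0.4382, -0.1759])) (0.07, array([ 0.4439, -0.1671]))
green [262, 175, 54, 58, 2424] [203.5 288.2] (0.006, array([ 0.417 , -0.0844])) (0.038, array([ 0.4253, -0.0842])) (0.044, array([ 0.4268, -0.0841])) (0.07, array([ 0.4335, -0.0839]))
```

Call:
apply_moves --pt "0.001 0.002 0.045 0 0 0 0.0854" --pt "0.001 0.002 0.09 0 0 0 0.0854" --pt "0.001 0.002 0.12 0 0 0 0.0854" --pt "0.001 0.002 0.137 0 0 0 0.0854" --pt "0.001 0.002 0.137 0 0 0 0.0854" --pt "0.001 0.002 0.137 0 0 0 0.0854"

```text
time_s: 12.0
position: [0.4325, -0.0832, 0.2163]
orientation: [1.0, -0.0, -0.0, -0.0]
ft_force: [-0.1, -0.4, -0.3]
gripper_width: 1.004
gripper_force: 0.0
```

Call:
apply_moves --pt "0 0 0 0 0 0 0.06" --pt "0 0 0 0 0 0 0.055" --pt "0 0 0 0 0 0 0.05" --pt "0 0 0 0 0 0 0.046" --pt "0 0 0 0 0 0 0.04" --pt "0 0 0 0 0 0 0.035" --pt "0 0 0 0 0 0 0.035" --pt "0 0 0 0 0 0 0.035"

```text
time_s: 12.8
position: [0.4323, -0.084, 0.2172]
orientation: [1.0, -0.001, 0.001, 0.0]
ft_force: [-1.0, 0.9, 7.8]
gripper_width: 0.531
gripper_force: 29.6
```

Call:
apply_moves --pt "0 0 -0.01 0 0 0 0.035" --pt "0 0 -0.04 0 0 0 0.035" --pt "0 0 -0.08 0 0 0 0.035" --pt "0 0 -0.08 0 0 0 0.035" --pt "0 0 -0.08 0 0 0 0.035"

```text
time_s: 13.3
position: [0.432, -0.0843, 0.2975]
orientation: [1.0, -0.001, 0.001, 0.0]
ft_force: [-1.0, -1.0, -2.4]
gripper_width: 0.525
gripper_force: 31.5
```

```bash
python3 w.py w6
```

```text
[ 0.4316 -0.0842  0.2964] [ 1.0e+00 -1.3e-03  1.0e-04  2.0e-04] 13.35 0.5254063011015823 [ 0.499 -0.085  0.267] 326.01635075686124
red [240, 167, 89, 72, 4338] [201.2 283.8] (0.006, array([ 0.4348, -0.0837])) (0.038, array([ 0.4427, -0.0839])) (0.044, array([ 0.4441, -0.0839])) (0.07, array([ 0.4506, -0.084 ]))
blue [511, 148, 49, 86, 3315] [193.4 538.5] (0.006, array([ 0.4407, -0.2927])) (0.038, array([ 0.4479, -0.2673])) (0.044, array([ 0.4492, -0.2625])) (0.07, array([ 0.455 , -0.2418]))
blue [0, 155, 68, 90, 4634] [198.8  28.3] (0.006, array([0.4375, 0.1267])) (0.038, array([0.4451, 0.1008])) (0.044, array([0.4465, 0.096 ])) (0.07, array([0.4526, 0.0749]))
blue [0, 277, 41, 62, 1712] [305.8  16.2] (0.006, array([0.3381, 0.1589])) (0.038, array([0.3578, 0.1291])) (0.044, array([0.3615, 0.1235])) (0.07, array([0.3776, 0.0992]))
green [388, 186, 47, 43, 1528] [207.1 411.5] (0.006, array([ 0.4294, -0.1897])) (0.038, array([ 0.4379, -0.1768])) (0.044, array([ 0.4395, -0.1744])) (0.07, array([ 0.4465, -0.164 ]))
green [228, 224, 114, 120, 10274] [285.8 284.8] (0.006, array([ 0.3573, -0.0843])) (0.038, array([ 0.3747, -0.0844])) (0.044, array([ 0.378 , -0.0844])) (0.07, array([ 0.3921, -0.0844]))
```

View pics/w6.png

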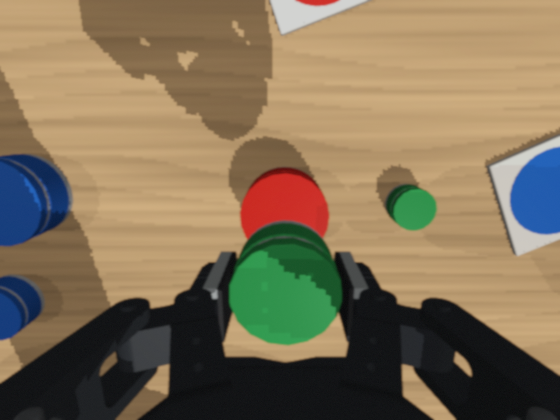

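The green tin is held upright, with its lid at (285,288). It now goes over to the green tile.

Call:
apply_moves --pt "0 -0.03 0 0 0 0 0.035" --pt "0 -0.075 0 0 0 0 0.035" --pt "0 -0.12 0 0 0 0 0.035" --pt "0 -0.165 0 0 0 0 0.035" --pt "0 -0.21 0 0 0 0 0.035" --pt "0.001 -0.255 0 0 0 0 0.035" --pt "0.002 -0.3 0 0 0 0 0.035" --pt "0.003 -0.34 0 0 0 0 0.035"

```text
time_s: 14.15
position: [0.4349, 0.2579, 0.2949]
orientation: [1.0, -0.001, -0.001, 0.0]
ft_force: [1.4, 0.0, -0.6]
gripper_width: 0.527
gripper_force: 31.5
```

Call:
apply_moves --pt "0.0005 -0.035 0 0 0 0 0.035" --pt "0.0005 -0.055 0 0 0 0 0.035" --pt "0.0005 -0.0605 0 0 0 0 0.035" --pt "0.0005 -0.0605 0 0 0 0 0.035" --pt "0.0005 -0.0605 0 0 0 0 0.035"

```text
time_s: 14.65
position: [0.4364, 0.315, 0.2954]
orientation: [1.0, -0.002, -0.001, 0.001]
ft_force: [0.0, 0.2, -0.4]
gripper_width: 0.526
gripper_force: 31.5
```

```bash
python3 w.py w7
python3 - <<'E'
from h import *
p=env.read_camera("wrist"); x=(.437,.3163)
print([np.round(proj(p,(x[0]+.037*np.cos(a),x[1]+.037*np.sin(a),.006))) for a in (0,1.57,-1.57)])
E
```

```text
[0.4366 0.3149 0.2957] [ 1.0e+00 -1.9e-03 -5.0e-04  8.0e-04] 14.7 0.5266449572181485 [0.503 0.314 0.265] 326.01635075686124
blue [477, 158, 83, 91, 5986] [202.2 523.3] (0.006, array([0.4369, 0.1187])) (0.038, array([0.4451, 0.1428])) (0.044, array([0.4467, 0.1473])) (0.07, array([0.4534, 0.167 ]))
blue [433, 280, 66, 50, 1546] [301.1 470.8] (0.006, array([0.3456, 0.1481])) (0.038, array([0.3651, 0.1686])) (0.044, array([0.3687, 0.1724])) (0.07, array([0.3846, 0.1891]))
green [240, 159, 87, 73, 4745] [194.6 283. ] (0.006, array([0.4441, 0.3159])) (0.038, array([0.4514, 0.3157])) (0.044, array([0.4528, 0.3157])) (0.07, array([0.4588, 0.3155]))
green [228, 224, 114, 120, 10252] [285.7 285.1] (0.006, array([0.3616, 0.3145])) (0.038, array([0.3792, 0.3145])) (0.044, array([0.3824, 0.3145])) (0.07, array([0.3967, 0.3145]))
[array([158., 282.]), array([203., 237.]), array([203., 327.])]
```

Call:
apply_moves --pt "-0.001 -0.001 0.04 0 0 0 0.035" --pt "-0.001 -0.001 0.075 0 0 0 0.035" --pt "-0.001 -0.001 0.095 0 0 0 0.035" --pt "-0.001 -0.001 0.104 0 0 0 0.035" --pt "-0.001 -0.001 0.108 0 0 0 0.035" --pt "-0.001 -0.001 0.1105 0 0 0 0.035" --pt "-0.001 -0.001 0.1105 0 0 0 0.035" --pt "-0.001 -0.001 0.1105 0 0 0 0.035"

```text
time_s: 15.55
position: [0.4357, 0.3177, 0.1868]
orientation: [1.0, -0.001, 0.001, -0.0]
ft_force: [-1.2, -0.6, -1.1]
gripper_width: 0.523
gripper_force: 31.5
```

Call:
apply_moves --pt "0 0.001 0.001 0 0 0 0.035" --pt "0 0.001 0.002 0 0 0 0.035" --pt "0 0.001 0.002 0 0 0 0.035"

```text
time_s: 15.85
position: [0.4356, 0.3166, 0.1852]
orientation: [1.0, -0.001, 0.001, -0.0]
ft_force: [-3.1, -3.0, 11.0]
gripper_width: 0.528
gripper_force: 32.7
```

Contact shows at 11 N, so the gripper releases and retreats.

Call:
apply_moves --pt "0 0 -0.0005 0 0 0 0.04" --pt "0 0 -0.0005 0 0 0 0.055" --pt "0 0 0 0 0 0 0.065" --pt "0 0 0 0 0 0 0.075" --pt "0 0 0 0 0 0 0.075" --pt "0 0 0.0 0 0 0 0.075"

```text
time_s: 16.45
position: [0.4354, 0.3165, 0.1838]
orientation: [1.0, -0.001, -0.0, 0.0]
ft_force: [-0.1, 0.9, -0.2]
gripper_width: 0.879
gripper_force: 0.0
```

Call:
apply_moves --pt "0 0 -0.02 0 0 0 0.08" --pt "0 0 -0.06 0 0 0 0.08" --pt "0 0 -0.11 0 0 0 0.08" --pt "0 0 -0.15 0 0 0 0.0854" --pt "0 0 -0.17 0 0 0 0.0854" --pt "0 0 -0.17 0 0 0 0.0854"

```text
time_s: 17.05
position: [0.4359, 0.3171, 0.3573]
orientation: [1.0, -0.001, 0.003, -0.002]
ft_force: [0.8, 1.1, -0.3]
gripper_width: 1.001
gripper_force: 0.0
```

```bash
python3 w.py w8
```

```text
[0.4356 0.3166 0.3552] [ 1.0e+00 -1.2e-03  1.3e-03 -7.0e-04] 17.1 1.001730035610215 [0.503 0.317 0.327] 326.01635075686124
blue [446, 153, 88, 72, 4900] [187.8 490.2] (0.006, array([0.4382, 0.1127])) (0.038, array([0.4447, 0.133 ])) (0.044, array([0.4459, 0.1368])) (0.07, array([0.4512, 0.1533]))
blue [18, 193, 31, 30, 705] [207.3  33.1] (0.006, array([0.4189, 0.5758])) (0.038, array([0.4273, 0.55  ])) (0.044, array([0.4289, 0.5451])) (0.07, array([0.4357, 0.5242]))
blue [412, 255, 53, 49, 1473] [275.9 440.9] (0.006, array([0.3415, 0.1501])) (0.038, array([0.3576, 0.1666])) (0.044, array([0.3606, 0.1697])) (0.07, array([0.3737, 0.1832]))
yellow [427, 0, 66, 19, 845] [  7.4 458.4] (0.006, array([0.5983, 0.1665])) (0.038, array([0.5889, 0.1815])) (0.044, array([0.5871, 0.1843])) (0.07, array([0.5794, 0.1964]))
green [253, 154, 70, 69, 3836] [188.1 287.4] (0.006, array([0.4383, 0.3157])) (0.038, array([0.4448, 0.3158])) (0.044, array([0.446 , 0.3158])) (0.07, array([0.4513, 0.3159]))
```

View pics/w8.png

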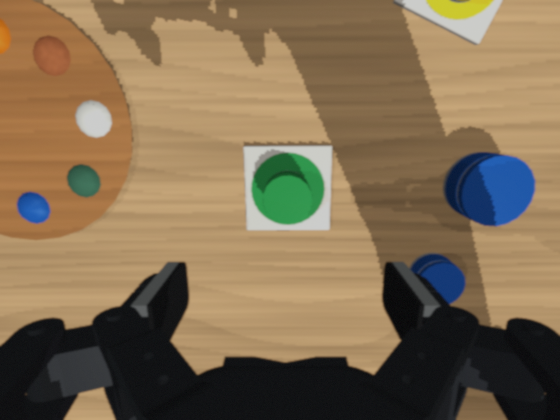

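The green tin stands upright and centred: lid at (287,198), disc at (287,188). The red tin is next.

Call:
apply_moves --pt "0 0.03 0 0 0 0 0.0854" --pt "0 0.075 0 0 0 0 0.0854" --pt "0 0.12 0 0 0 0 0.0854" --pt "0 0.165 0 0 0 0 0.0854" --pt "0 0.21 0 0 0 0 0.0854" --pt "-0.001 0.255 0 0 0 0 0.0854" --pt "-0.002 0.3 0 0 0 0 0.0854" --pt "-0.003 0.34 0 0 0 0 0.0854"

```text
time_s: 17.9
position: [0.4307, -0.0259, 0.3526]
orientation: [1.0, -0.002, -0.001, 0.0]
ft_force: [0.6, 0.2, 0.7]
gripper_width: 0.999
gripper_force: 0.0
```

Call:
apply_moves --pt "0 0.035 0.02 0 0 0 0.0854" --pt "0 0.055 0.04 0 0 0 0.0854" --pt "0 0.0605 0.04 0 0 0 0.0854" --pt "0 0.0605 0.04 0 0 0 0.0854" --pt "0 0.0605 0.04 0 0 0 0.0854"

```text
time_s: 18.4
position: [0.4318, -0.0829, 0.3141]
orientation: [1.0, -0.0, 0.0, -0.0]
ft_force: [-0.6, -1.1, 0.5]
gripper_width: 1.0
gripper_force: 0.0
```

```bash
python3 w.py w9
python3 - <<'E'
from h import *
for n in ("top","scene"):
    p=env.read_camera(n)
    for col in HUE:
        for st,c in blobs(p,col,100):
            x=ray(p,c,.038)
            if .3<x[0]<.75 and abs(x[1])<.4: print(n,col,st,c.round(1),x.round(4)[:2])
E
```

```text
[ 0.4319 -0.0827  0.3144] [ 1.e+00 -2.e-04  4.e-04 -2.e-04] 18.45 0.9957976724399301 [ 0.499 -0.083  0.284] 326.01635075686124
red [290, 0, 57, 11, 448] [  4.  318.1] (0.006, array([ 0.5824, -0.108 ])) (0.038, array([ 0.5728, -0.1052])) (0.044, array([ 0.571 , -0.1047])) (0.07, array([ 0.5631, -0.1023]))
red [245, 163, 84, 87, 5571] [206.5 286.3] (0.006, array([ 0.4249, -0.0841])) (0.038, array([ 0.4334, -0.084 ])) (0.044, array([ 0.435, -0.084])) (0.07, array([ 0.4419, -0.0839]))
blue [501, 145, 59, 82, 3987] [187.2 533.3] (0.006, array([ 0.4419, -0.2982])) (0.038, array([ 0.4485, -0.2735])) (0.044, array([ 0.4497, -0.2689])) (0.07, array([ 0.455 , -0.2488]))
blue [0, 152, 83, 84, 5574] [192.8  35.6] (0.006, array([0.4375, 0.1347])) (0.038, array([0.4445, 0.1096])) (0.044, array([0.4459, 0.1049])) (0.07, array([0.4516, 0.0845]))
blue [0, 267, 55, 59, 2403] [296.   23.6] (0.006, array([0.3366, 0.1672])) (0.038, array([0.3553, 0.1383])) (0.044, array([0.3588, 0.1329])) (0.07, array([0.374 , 0.1095]))
green [386, 181, 43, 41, 1333] [201.3 406.7] (0.006, array([ 0.4294, -0.1898])) (0.03
[... 312 characters left out ...]
0, 19, 302] [292.7 216.5] [0.3436 0.1572]
top yellow [202, 163, 28, 28, 612] [176.7 215.3] [0.6187 0.1613]
top green [140, 241, 27, 27, 564] [254.  153.4] [0.4356 0.306 ]
scene red [218, 181, 27, 28, 632] [194.8 231.2] [ 0.4436 -0.0848]
scene red [225, 249, 31, 26, 635] [261.9 239.9] [ 0.6357 -0.1103]
scene blue [306, 146, 17, 17, 232] [153.9 314. ] [0.3648 0.152 ]
scene blue [302, 168, 26, 27, 539] [180.6 314.2] [0.4545 0.1211]
scene blue [126, 212, 30, 23, 510] [222.9 140.5] [ 0.4704 -0.3008]
scene yellow [343, 221, 30, 30, 646] [236.  357.7] [0.6421 0.1578]
scene green [370, 155, 25, 23, 337] [166.2 382.9] [0.4552 0.3049]
scene green [185, 201, 12, 13, 115] [206.3 190.4] [ 0.4524 -0.1842]
```

View pics/w9.png

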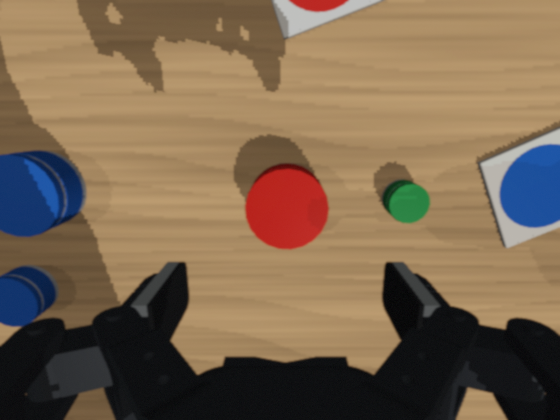

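The red lid is at (286,208), giving (0.4325, -0.084), and both fingers have clearance. The gripper goes down to grasp it.

Call:
apply_moves --pt "0.0005 0.001 0.045 0 0 0 0.0854" --pt "0.0005 0.001 0.085 0 0 0 0.0854" --pt "0.0005 0.001 0.115 0 0 0 0.0854" --pt "0.0005 0.001 0.134 0 0 0 0.0854" --pt "0.0005 0.001 0.134 0 0 0 0.0854" --pt "0.0005 0.001 0.134 0 0 0 0.0854"

```text
time_s: 19.15
position: [0.4324, -0.0845, 0.1804]
orientation: [1.0, -0.001, 0.0, -0.0]
ft_force: [-0.3, -0.6, 0.2]
gripper_width: 1.0
gripper_force: 0.0
```

Call:
apply_moves --pt "0 0 0 0 0 0 0.078" --pt "0 0 0 0 0 0 0.073" --pt "0 0 0 0 0 0 0.068" --pt "0 0 0 0 0 0 0.064" --pt "0 0 0 0 0 0 0.058" --pt "0 0 0 0 0 0 0.055" --pt "0 0 0 0 0 0 0.055" --pt "0 0 0 0 0 0 0.055" --squeeze 40

```text
time_s: 19.95
position: [0.4325, -0.0849, 0.1811]
orientation: [1.0, -0.001, 0.001, 0.0]
ft_force: [-2.4, 0.7, 12.5]
gripper_width: 0.762
gripper_force: 41.4
```

Call:
apply_moves --pt "0 0 -0.01 0 0 0 0.055" --pt "0 0 -0.04 0 0 0 0.055" --pt "0 0 -0.08 0 0 0 0.055" --pt "0 0 -0.1 0 0 0 0.055" --pt "0 0 -0.1 0 0 0 0.055" --pt "0 0 -0.1 0 0 0 0.055"

```text
time_s: 20.55
position: [0.4316, -0.0853, 0.2801]
orientation: [1.0, -0.001, 0.0, 0.0]
ft_force: [-0.2, 0.3, -2.8]
gripper_width: 0.759
gripper_force: 46.1
```

```bash
python3 w.py w10
```

```text
[ 0.4314 -0.0852  0.2793] [ 1.0e+00 -1.2e-03 -5.0e-04  0.0e+00] 20.6 0.7551973729836351 [ 0.499 -0.086  0.25 ] 326.01635075686124
red [200, 203, 170, 161, 21228] [287.2 285. ] (0.006, array([ 0.3646, -0.0854])) (0.038, array([ 0.3822, -0.0854])) (0.044, array([ 0.3855, -0.0854])) (0.07, array([ 0.3998, -0.0855]))
blue [525, 154, 35, 86, 2218] [199.5 545. ] (0.006, array([ 0.4389, -0.2856])) (0.038, array([ 0.4468, -0.2594])) (0.044, array([ 0.4482, -0.2545])) (0.07, array([ 0.4546, -0.2332]))
blue [0, 156, 53, 94, 3358] [201.9  21.5] (0.006, array([0.4383, 0.1176])) (0.038, array([0.4462, 0.0909])) (0.044, array([0.4477, 0.0859])) (0.07, array([0.4541, 0.0642]))
blue [0, 287, 25, 56, 847] [313.   10.1] (0.006, array([0.3409, 0.1487])) (0.038, array([0.3616, 0.1179])) (0.044, array([0.3655, 0.1122])) (0.07, array([0.3823, 0.0872]))
green [393, 189, 52, 47, 1801] [212.  419.2] (0.006, array([ 0.4292, -0.19  ])) (0.038, array([ 0.4383, -0.1763])) (0.044, array([ 0.44  , -0.1737])) (0.07, array([ 0.4475, -0.1627]))
```

View pics/w10.png

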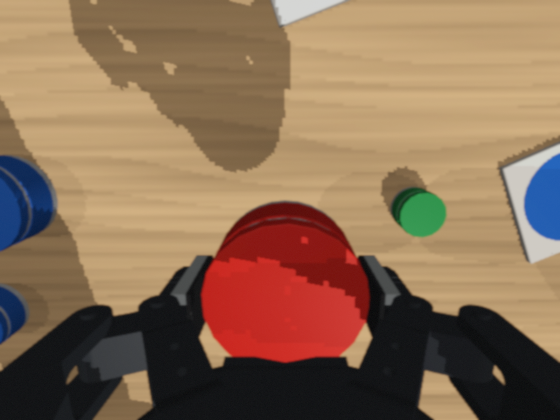

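The red tin is held upright, with its lid at (285,290). It now goes to the red tile.

Call:
apply_moves --pt "0.03 0.004 0 0 0 0 0.055" --pt "0.07 0.009 0 0 0 0 0.055" --pt "0.11 0.014 0 0 0 0 0.055" --pt "0.15 0.019 0 0 0 0 0.055" --pt "0.172 0.022 0 0 0 0 0.055" --pt "0.181 0.0225 0 0 0 0 0.055" --pt "0.181 0.0225 0 0 0 0 0.055" --pt "0.181 0.0225 0 0 0 0 0.055"

```text
time_s: 21.4
position: [0.6117, -0.1077, 0.2786]
orientation: [1.0, -0.001, -0.002, -0.0]
ft_force: [-0.2, -0.2, -2.2]
gripper_width: 0.759
gripper_force: 46.1
```

```bash
python3 w.py w11
python3 - <<'E'
from h import *
p=env.read_camera("wrist"); x=(.6137,-.1075)
print([np.round(proj(p,(x[0]+.037*np.cos(a),x[1]+.037*np.sin(a),.006)),1) for a in (0,.5,-.5)])
hsv=cv2.cvtColor(p["pixels"],cv2.COLOR_BGR2HSV);h=hsv[...,0]
m=((h>172)|(h<8))&(hsv[...,1]>130)&(hsv[...,2]>50)
for r in range(150,215,6): c=np.nonzero(m[r])[0]; print(r,c.min() if len(c) else None,c.max() if len(c) else None)
E
```

```text
[ 0.6116 -0.1078  0.279 ] [ 1.0e+00 -1.0e-03 -1.3e-03 -1.0e-04] 21.45 0.7611966077466231 [ 0.679 -0.108  0.248] 326.01635075686124
red [200, 159, 170, 205, 24795] [272.6 285. ] (0.006, array([ 0.5575, -0.1076])) (0.038, array([ 0.5735, -0.1077])) (0.044, array([ 0.5765, -0.1077])) (0.07, array([ 0.5896, -0.1078]))
blue [492, 365, 14, 21, 160] [374.6 498.4] (0.006, array([ 0.4564, -0.2994])) (0.038, array([ 0.4857, -0.2741])) (0.044, array([ 0.4913, -0.2694])) (0.07, array([ 0.5151, -0.2488]))
[array([157.8, 284.3]), array([164. , 260.4]), array([163.8, 308.1])]
150 None None
156 None None
162 267 302
168 256 313
174 250 320
180 246 324
186 242 327
192 240 330
198 239 331
204 238 331
210 239 331
```

Call:
apply_moves --pt "0 0 0.03 0 0 0 0.055" --pt "0 0 0.06 0 0 0 0.055" --pt "0 0 0.08 0 0 0 0.055" --pt "0 0 0.088 0 0 0 0.055" --pt "0 0 0.0915 0 0 0 0.055" --pt "0 0 0.0915 0 0 0 0.055" --pt "0 0 0.0915 0 0 0 0.055"

```text
time_s: 22.2
position: [0.6134, -0.108, 0.1897]
orientation: [1.0, -0.001, 0.001, 0.0]
ft_force: [0.2, -0.8, -2.8]
gripper_width: 0.759
gripper_force: 46.1
```

Call:
apply_moves --pt "-0.001 0 0.001 0 0 0 0.055" --pt "-0.001 0 0.002 0 0 0 0.055" --pt "-0.001 0 0.003 0 0 0 0.055" --pt "-0.001 0 0.003 0 0 0 0.055"

```text
time_s: 22.6
position: [0.6121, -0.108, 0.1872]
orientation: [1.0, -0.001, 0.0, 0.0]
ft_force: [-4.9, 0.4, 11.8]
gripper_width: 0.756
gripper_force: 47.7
```

Call:
apply_moves --pt "0 0 -0.0005 0 0 0 0.06" --pt "0 0 -0.0005 0 0 0 0.07" --pt "0 0 0 0 0 0 0.08" --pt "0 0 0 0 0 0 0.0854" --pt "0 0 0 0 0 0 0.0854" --pt "0 0 0.0 0 0 0 0.0854"

```text
time_s: 23.2
position: [0.612, -0.1079, 0.1853]
orientation: [1.0, -0.001, -0.0, -0.0]
ft_force: [-0.1, 0.1, 0.0]
gripper_width: 1.001
gripper_force: 0.0
```

Call:
apply_moves --pt "0 0 -0.02 0 0 0 0.0854" --pt "0 0 -0.06 0 0 0 0.0854" --pt "0 0 -0.1 0 0 0 0.0854" --pt "0 0 -0.125 0 0 0 0.0854" --pt "0 0 -0.125 0 0 0 0.0854" --pt "0 0 -0.125 0 0 0 0.0854"

```text
time_s: 23.8
position: [0.6119, -0.108, 0.3108]
orientation: [1.0, -0.001, 0.0, 0.0]
ft_force: [-0.6, 0.3, -1.1]
gripper_width: 1.003
gripper_force: 0.0
```

```bash
python3 w.py w12
```

```text
[ 0.6116 -0.108   0.3097] [ 1.0e+00 -1.1e-03 -5.0e-04  0.0e+00] 23.85 0.9993269666517663 [ 0.679 -0.109  0.281] 326.01635075686124
red [243, 156, 85, 99, 6840] [205.1 284.8] (0.006, array([ 0.6074, -0.1081])) (0.038, array([ 0.6158, -0.1082])) (0.044, array([ 0.6173, -0.1082])) (0.07, array([ 0.6241, -0.1082]))
yellow [0, 172, 7, 42, 209] [193.3   2.4] (0.006, array([0.6186, 0.1353])) (0.038, array([0.6257, 0.1069])) (0.044, array([0.627 , 0.1015])) (0.07, array([0.6327, 0.0784]))
```

View pics/w12.png

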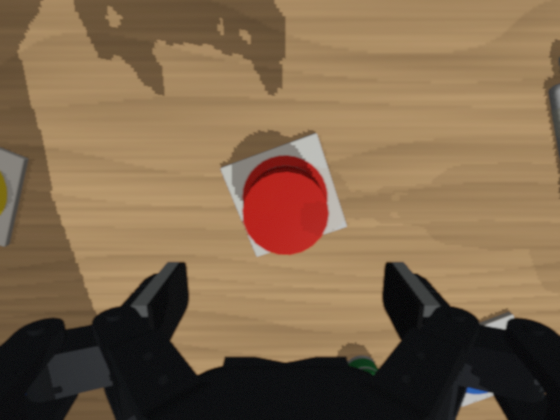

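The red tin stands upright with its lid centre at (286,212), which gives (0.612, -0.108), within about 1 mm of the tile centre. The blue tin is last.

Call:
apply_moves --pt "-0.02 -0.027 0 0 0 0 0.0854" --pt "-0.045 -0.061 0 0 0 0 0.0854" --pt "-0.07 -0.095 0 0 0 0 0.0854" --pt "-0.095 -0.129 0 0 0 0 0.0854" --pt "-0.12 -0.163 0 0 0 0 0.0854" --pt "-0.145 -0.197 0 0 0 0 0.0854" --pt "-0.165 -0.225 0 0 0 0 0.0854" --pt "-0.171 -0.233 0 0 0 0 0.0854"

```text
time_s: 24.65
position: [0.4389, 0.1282, 0.3093]
orientation: [1.0, 0.001, -0.001, -0.0]
ft_force: [0.0, -0.1, 0.5]
gripper_width: 1.002
gripper_force: 0.0
```

Call:
apply_moves --pt "0 0 0 0 0 0 0.0854" --pt "0 0 0 0 0 0 0.0854"

```text
time_s: 24.85
position: [0.442, 0.1245, 0.3098]
orientation: [1.0, -0.001, -0.0, 0.0]
ft_force: [-0.6, -0.3, 0.6]
gripper_width: 1.002
gripper_force: 0.0
```

```bash
python3 w.py w13
```

```text
[0.4422 0.1242 0.3099] [ 1.e+00 -2.e-03 -3.e-04  3.e-04] 24.9 0.9936855085857621 [0.509 0.124 0.28 ] 326.01635075686124
blue [242, 164, 83, 86, 5508] [206.8 282.9] (0.006, array([0.4357, 0.126 ])) (0.038, array([0.4442, 0.1257])) (0.044, array([0.4459, 0.1257])) (0.07, array([0.4528, 0.1255]))
blue [218, 279, 54, 60, 2544] [308.8 245.1] (0.006, array([0.3353, 0.1624])) (0.038, array([0.3557, 0.1579])) (0.044, array([0.3595, 0.157 ])) (0.07, array([0.376 , 0.1534]))
yellow [205, 0, 44, 7, 208] [  2.2 226.4] (0.006, array([0.5923, 0.1669])) (0.038, array([0.5826, 0.1618])) (0.044, array([0.5808, 0.1609])) (0.07, array([0.5729, 0.1568]))
green [9, 165, 97, 81, 5531] [207.7  56. ] (0.006, array([0.4356, 0.3231])) (0.038, array([0.4442, 0.2998])) (0.044, array([0.4458, 0.2954])) (0.07, array([0.4528, 0.2765]))
```

View pics/w13.png

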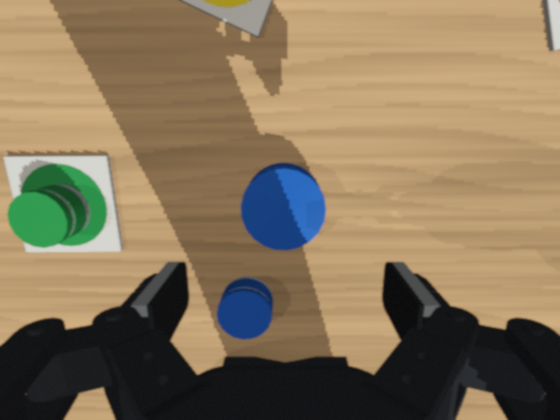

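The blue lid is at (283,208), giving (0.442, 0.1257), and the decoy at (245,308) is clear of the fingers. The gripper goes down.

Call:
apply_moves --pt "0 -0.001 0.045 0 0 0 0.0854" --pt "0 -0.001 0.085 0 0 0 0.0854" --pt "0 -0.001 0.115 0 0 0 0.0854" --pt "0 -0.001 0.13 0 0 0 0.0854" --pt "0 -0.001 0.13 0 0 0 0.0854" --pt "0 -0.001 0.13 0 0 0 0.0854"

```text
time_s: 25.5
position: [0.4421, 0.1257, 0.1803]
orientation: [1.0, -0.002, -0.0, 0.0]
ft_force: [-0.1, 0.3, 0.5]
gripper_width: 0.999
gripper_force: 0.0
```

Call:
apply_moves --pt "0 0 0 0 0 0 0.078" --pt "0 0 0 0 0 0 0.073" --pt "0 0 0 0 0 0 0.068" --pt "0 0 0 0 0 0 0.064" --pt "0 0 0 0 0 0 0.058" --pt "0 0 0 0 0 0 0.055" --pt "0 0 0 0 0 0 0.055" --pt "0 0 0 0 0 0 0.055" --squeeze 40

```text
time_s: 26.3
position: [0.4418, 0.1264, 0.1814]
orientation: [1.0, -0.001, 0.001, 0.0]
ft_force: [-0.6, -1.7, 10.0]
gripper_width: 0.758
gripper_force: 42.2
```

Call:
apply_moves --pt "0 0 -0.01 0 0 0 0.055" --pt "0 0 -0.04 0 0 0 0.055" --pt "0 0 -0.08 0 0 0 0.055" --pt "0 0 -0.1 0 0 0 0.055" --pt "0 0 -0.1 0 0 0 0.055" --pt "0 0 -0.1 0 0 0 0.055"

```text
time_s: 26.9
position: [0.4413, 0.1262, 0.2807]
orientation: [1.0, -0.001, 0.0, 0.0]
ft_force: [0.2, -0.6, -2.7]
gripper_width: 0.758
gripper_force: 45.7
```

```bash
python3 w.py w14
```

```text
[0.441  0.1261 0.28  ] [ 1.0e+00 -1.2e-03 -3.0e-04  2.0e-04] 26.95 0.7635911315675314 [0.508 0.126 0.251] 326.01635075686124
blue [200, 200, 171, 163, 21562] [285.2 284.4] (0.006, array([0.3757, 0.1267])) (0.038, array([0.3931, 0.1265])) (0.044, array([0.3963, 0.1265])) (0.07, array([0.4105, 0.1264]))
green [0, 170, 88, 91, 6032] [216.4  38.2] (0.006, array([0.436 , 0.3192])) (0.038, array([0.4455, 0.2939])) (0.044, array([0.4473, 0.2891])) (0.07, array([0.455 , 0.2686]))
```

Call:
apply_moves --pt "0 0.03 0 0 0 0 0.055" --pt "0 0.075 0 0 0 0 0.055" --pt "0 0.12 0 0 0 0 0.055" --pt "0 0.165 0 0 0 0 0.055" --pt "0 0.21 0 0 0 0 0.055" --pt "0 0.255 0 0 0 0 0.055" --pt "0 0.3 0 0 0 0 0.055" --pt "0 0.345 0 0 0 0 0.055"

```text
time_s: 27.75
position: [0.4399, -0.2201, 0.2789]
orientation: [1.0, -0.001, -0.001, -0.001]
ft_force: [1.0, -0.2, -1.6]
gripper_width: 0.756
gripper_force: 45.7
```

Call:
apply_moves --pt "0 0.04 0 0 0 0 0.055" --pt "0 0.07 0 0 0 0 0.055" --pt "0 0.086 0 0 0 0 0.055" --pt "0 0.086 0 0 0 0 0.055" --pt "0 0.086 0 0 0 0 0.055"

```text
time_s: 28.25
position: [0.4404, -0.3034, 0.2794]
orientation: [1.0, -0.001, -0.001, -0.001]
ft_force: [-0.0, 0.0, -2.0]
gripper_width: 0.754
gripper_force: 45.7
```

```bash
python3 w.py w15
python3 - <<'E'
from h import *
p=env.read_camera("wrist"); x=(.4425,-.305)
print([np.round(proj(p,(x[0]+.037*np.cos(a),x[1]+.037*np.sin(a),.006)),1) for a in (0,1.57,-1.57)])
hsv=cv2.cvtColor(p["pixels"],cv2.COLOR_BGR2HSV);h=hsv[...,0]
m=((h>105)&(h<130))&(hsv[...,1]>130)&(hsv[...,2]>50); m[:,:200]=0;m[:,370:]=0
for r in range(150,222,4): c=np.nonzero(m[r])[0]; print(r,c.min() if len(c) else None,c.max() if len(c) else None)
E
```

```text
[ 0.4407 -0.3029  0.2797] [ 1.e+00 -2.e-04 -6.e-04 -8.e-04] 28.3 0.760904001645 [ 0.508 -0.304  0.249] 326.01635075686124
blue [200, 160, 170, 204, 24501] [271.8 285.4] (0.006, array([ 0.387 , -0.3033])) (0.038, array([ 0.4029, -0.3033])) (0.044, array([ 0.4059, -0.3034])) (0.07, array([ 0.4188, -0.3034]))
green [102, 200, 53, 47, 1809] [223.4 127.3] (0.006, array([ 0.4288, -0.1794])) (0.038, array([ 0.4392, -0.1957])) (0.044, array([ 0.4411, -0.1988])) (0.07, array([ 0.4495, -0.2121]))
[array([158.5, 288.2]), array([206.6, 240.3]), array([206.6, 336. ])]
150 None None
154 None None
158 None None
162 274 303
166 265 312
170 259 317
174 255 322
178 252 326
182 249 328
186 247 330
190 245 332
194 244 333
198 243 334
202 243 335
206 243 335
210 243 334
214 243 334
218 239 333
```

Call:
apply_moves --pt "0 0 0.03 0 0 0 0.055" --pt "0 0 0.06 0 0 0 0.055" --pt "0 0 0.08 0 0 0 0.055" --pt "0 0 0.088 0 0 0 0.055" --pt "0 0 0.0905 0 0 0 0.055" --pt "0 0 0.0905 0 0 0 0.055" --pt "0 0 0.0905 0 0 0 0.055"

```text
time_s: 29.05
position: [0.4411, -0.3046, 0.191]
orientation: [1.0, -0.001, 0.001, 0.0]
ft_force: [-0.2, -0.4, -1.4]
gripper_width: 0.763
gripper_force: 45.8
```

Call:
apply_moves --pt "-0.0005 0.001 0.001 0 0 0 0.055" --pt "-0.0005 0.001 0.002 0 0 0 0.055" --pt "-0.0005 0.001 0.003 0 0 0 0.055" --pt "-0.0005 0.001 0.004 0 0 0 0.055" --pt "-0.0005 0.001 0.004 0 0 0 0.055"

```text
time_s: 29.55
position: [0.4401, -0.3058, 0.1875]
orientation: [1.0, -0.001, 0.0, 0.0]
ft_force: [-5.4, 1.8, 15.8]
gripper_width: 0.757
gripper_force: 47.8
```

Call:
apply_moves --pt "0 0 -0.0005 0 0 0 0.06" --pt "0 0 -0.0005 0 0 0 0.07" --pt "0 0 0 0 0 0 0.08" --pt "0 0 0 0 0 0 0.0854" --pt "0 0 0 0 0 0 0.0854" --pt "0 0 0.0 0 0 0 0.0854"

```text
time_s: 30.15
position: [0.44, -0.3055, 0.1857]
orientation: [1.0, -0.001, -0.0, -0.0]
ft_force: [-0.1, -0.1, 0.4]
gripper_width: 1.001
gripper_force: 0.0
```

Call:
apply_moves --pt "0 0 -0.02 0 0 0 0.0854" --pt "0 0 -0.06 0 0 0 0.0854" --pt "0 0 -0.1 0 0 0 0.0854" --pt "0 0 -0.125 0 0 0 0.0854" --pt "0 0 -0.125 0 0 0 0.0854" --pt "0 0 -0.125 0 0 0 0.0854"

```text
time_s: 30.75
position: [0.4399, -0.3056, 0.3112]
orientation: [1.0, -0.001, 0.0, 0.0]
ft_force: [-0.8, -0.6, 0.6]
gripper_width: 0.999
gripper_force: 0.0
```

```bash
python3 w.py w16
python3 - <<'E'
from h import *
p=env.read_camera("scene"); a=p["pixels"][130:350,90:450]
q=cv2.imread("pics/w16.png")
cv2.imwrite("pics/fin.png",np.hstack([cv2.resize(a,(440,269)),cv2.resize(q,(359,269))]))
E
```

```text
[ 0.4397 -0.3054  0.3103] [ 1.0e+00 -1.1e-03 -4.0e-04 -2.0e-04] 30.8 0.9964416468960767 [ 0.507 -0.306  0.281] 326.01635075686124
red [0, 0, 48, 22, 720] [ 9.8 22.6] (0.006, array([ 0.5867, -0.1103])) (0.038, array([ 0.5774, -0.1331])) (0.044, array([ 0.5757, -0.1374])) (0.07, array([ 0.5682, -0.1559]))
blue [243, 156, 85, 96, 6590] [203.5 284.7] (0.006, array([ 0.4367, -0.3057])) (0.038, array([ 0.4449, -0.3058])) (0.044, array([ 0.4464, -0.3058])) (0.07, array([ 0.4531, -0.3058]))
green [119, 192, 47, 41, 1423] [212.  141.7] (0.006, array([ 0.4294, -0.1803])) (0.038, array([ 0.4384, -0.1949])) (0.044, array([ 0.4401, -0.1977])) (0.07, array([ 0.4475, -0.2096]))
```

View pics/fin.png

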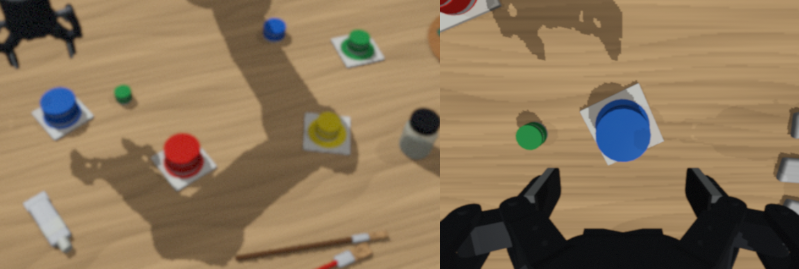

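The combined picture shows all four tins upright and centred on their own tiles: blue (60,108), red (183,155), yellow (328,125) and green (358,45). The jar, tube and decoys have not moved, and the gripper is clear.

```bash
python3 -c "
from cell import env; print(env.hand_in())"
```

```text
the job is handed in; nothing more can be done
None
```

All four tins now stand upright on the tiles of their own colour, small tins placed before the large ones, and the job is handed in at about 31 s; the last pictures show each about 1–2 mm from its tile centre and the jar and tube where they were.

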